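Cure the soft foot under the jig plate

ROBOT

A 6-joint arm with a two-finger parallel gripper is mounted at the origin on the work surface; the furniture and walls round the work are solid. World frame = base frame: x ahead of the robot, y to its left, z up, the work surface at z = 0. Lengths are in mm, angles in degrees, forces in N, time in s.
With the tool pointing down it reaches from about 300 to 850 mm from the base axis. Payload 4.2 kg.
Tool frame: the origin (TCP) lies midway between the tips of the shut fingers; the grasp point (between the pads) lies env.hold_point_z behind it (env.hold_point_z is the distance from the TCP to the grasp point, in mm); z points along the fingers, y is the line along which they close (so a half turn about z gives the same grasp; the last joint's range is limited). The gripper opens to 91 mm and grips with 3 to 60 N. Pads are 32 mm wide; open, the fingers measure 118 mm over their backs; the gripper's body (76 mm by 178 mm) begins 60 mm behind the grasp point.
Start: joints at [-69.557, 18.312, 89.639, -0, 72.044, -1.146], TCP at [211.574, -534.677, 213.976] pointing down, gripper open.
Joint ranges: [-177.97, 177.97], [-48.28, 115.42], [12.27, 149.76], [-77.06, 257.06], [2.81, 150.46], [-146.56, 146.56]. Speed limits (degrees/s): [147.25, 147.25, 180, 180, 180, 180].

INTERFACE

Orientations are given as [roll, pitch, yaw] about the fixed x, y, z axes, in that order (R = Rz(yaw) Ry(pitch) Rx(roll)).
In Python, from workcell import env, viewer, spotter gives the robot as it stands.
- The arm moves only by the tool apply_moves, never from a script. Its arguments are lists of equal length, an entry for each row: "delta_pos": the shift along the world's x, y, z normalised to -1 to 1, where 1 is 120 mm, a list of three; "rot": the turn, a rotation vector about the world's x, y, z normalised to -1 to 1, where 1 is 1.5 rad, a list of three; "hand": the opening, from 0 (shut) to 1 (fully open). A call has 1 to 10 rows; each row is the pose to reach, as a shift and turn from the pose commanded when the call began; what a row does not reach only later rows make up. A row lasts 1/12 s, in which the tool goes at most 41.7 mm and 7.16 degrees, less where a joint would pass 70% of its speed; a pose out of reach is approached as far as the arm can. A call with a number of a shift or a turn outside -1 to 1 is refused whole. A call with a gripper value outside its range is refused whole. The fingers move at their own pace and stop on an object; "newtons" is the grip in N (left out, the last holds). Time passes only in rows, so rows that repeat a pose let the fingers close. It gives the time, the measured TCP pose, the force, the opening and the grip force at its end, in the units of the state.
- env.state(): the state, without advancing time (a new reading comes with each control period).
- viewer.grab_frame(name): name is "side" or "top"; returns a dict with "pixels" (420x560x3 uint8, red, green, blue), "camera_matrix" (3x3 intrinsics, pixels), "k1" (the pictures are not rectified: a ray, as slopes to the right and down, at radius r is drawn at 1 + k1 r^2 times it, then the intrinsics apply), "R" (3x3) and "t" (3): a world point X has camera coordinates R X + t. Camera axes: x right, y down, z forward; pixel columns grow to the right and rows downward; lengths in mm; the calibration is good to about 2 mm. A picture is of the moment at which its call begins. There is no depth.
- env.job_done(): hands the job in; it is judged then, once.
Trained networks look in a picture, given as the dict that the camera call returned (one of the last four; its "shot" number tells which), for a name from the list of things; names that differ only in an ending like _2 or _b are one class to them, and where a whole thing is asked for, a point or a joint stands for the part that bears it (a point fixed in the world has none). Each returns a list of dicts, best first, with "score" (0 to 1); they miss things now and then, are a little off and sometimes report something else, mostly with a low value. They report only what shows in the picture. A call takes as long as a camera call.
- spotter.trace(picture, query): "mask" (420x560 bool, what is visible of it) and "box" ([centre column, centre row, width, height] in pixels, round what is visible of it).
- spotter.landmark_of(picture, query): "position" ([column, row] in pixels: a listed point, or the origin of a listed thing).
The state is a dict: "time_s": time; "qpos": joint angles; "qvel": joint speeds; "effort": joint torques, N m; "ee_pos": TCP position; "ee_rot": TCP orientation; "force": force on the tool from outside, world axes, zero at the start; "torque": the same for the moment, N m; "gripper_width": finger opening in mm; "gripper_force": force on a finger pad.
Only numpy, scipy, OpenCV 4.12 (cv2) and the standard library are available. Lean on these libraries where they do the work, as an engineer would, in place of code of your own. Each camera call takes 0.05 s, during which the arm holds its last target. There are 200 camera calls.

TASK

The aluminium jig plate that carries the filter board rocks on one of its four feet. With the fingertips press firmly down on its corners to find the one that gives, press that corner's orange shim tab down flat, then press the same corner firmly once more, for about half a second, to prove that it now stands firm. Leave the other three tabs standing, lift nothing, and leave the plate and the things around it where they are.

Things in the scene. Friction and masses are not known exactly. Their poses are not given: they have to be found in the camera images.
- jig_plate: Aluminium jig plate 160 (x) x 160 (y) x 8 mm, loose on four fork feet, about 0.65 kg, top 54 mm above the bench. A green filter board and two black toe clamps with brass knobs are fixed on its middle (to 22 mm above its top, within 50 mm of its centre). Origin: centre of its underside; x from the front (robot side) to the rear edge, y left, z up.
- foot_frame: Blue-grey base slab 168x184x8 mm under the plate, fixed to the bench, with a fork foot and a loose dark saddle packer 48x28 mm under each plate corner. One packer, not known which, is 4 mm too thin: pressed there with over 5 N the plate tips by about 0.05 rad, the corner sinks about 3 mm and comes back when let go; the other three corners stay firm. Origin: centre of its underside; x to the rear.
- corner_front_left (a point): Where to press the plate to try its front left corner: on the plate's top face, 16 mm in from both edges. Press with 8 to 15 N to tell: a lighter touch may not rock it.
- corner_front_right (a point): Where to press the plate to try its front right corner: on the plate's top face, 16 mm in from both edges. Press with 8 to 15 N to tell: a lighter touch may not rock it.
- corner_rear_left (a point): Where to press the plate to try its rear left corner: on the plate's top face, 16 mm in from both edges. Press with 8 to 15 N to tell: a lighter touch may not rock it.
- corner_rear_right (a point): Where to press the plate to try its rear right corner: on the plate's top face, 16 mm in from both edges. Press with 8 to 15 N to tell: a lighter touch may not rock it.
- tab_front_left (a point): Upper face of the front left shim's orange tab (20 mm wide, 5 thick), 10 mm from its free end. The tab sticks out past the plate's left edge; its hinge lies 15 mm inside that edge, 20 mm above the bench, 53 mm from this point. Standing, this point is about 57 mm above the bench and 23 mm out from the plate's edge; flat, 22 mm above the bench and 38 mm out.
- tab_front_right (a point): Upper face of the front right shim's orange tab (20 mm wide, 5 thick), 10 mm from its free end. The tab sticks out past the plate's right edge; its hinge lies 15 mm inside that edge, 20 mm above the bench, 53 mm from this point. Standing, this point is about 57 mm above the bench and 23 mm out from the plate's edge; flat, 22 mm above the bench and 38 mm out.
- tab_rear_left (a point): Upper face of the rear left shim's orange tab (20 mm wide, 5 thick), 10 mm from its free end. The tab sticks out past the plate's left edge; its hinge lies 15 mm inside that edge, 20 mm above the bench, 53 mm from this point. Standing, this point is about 57 mm above the bench and 23 mm out from the plate's edge; flat, 22 mm above the bench and 38 mm out.
- tab_rear_right (a point): Upper face of the rear right shim's orange tab (20 mm wide, 5 thick), 10 mm from its free end. The tab sticks out past the plate's right edge; its hinge lies 15 mm inside that edge, 20 mm above the bench, 53 mm from this point. Standing, this point is about 57 mm above the bench and 23 mm out from the plate's edge; flat, 22 mm above the bench and 38 mm out.
- shim_front_left (a joint): Angle of the front left shim's tab, rad: 0 standing up (starts at 0 to 0.06), 0.75 flat at its stop. A friction hinge, stays where it is left; 3 to 5 N down on the tab near its end moves it. Flat, its steel cam lobe lifts the packer 4 mm: that fills the gap over a thin packer, or jacks up a corner that was firm.
- shim_front_right (a joint): Angle of the front right shim's tab, rad: 0 standing up (starts at 0 to 0.06), 0.75 flat at its stop. A friction hinge, stays where it is left; 3 to 5 N down on the tab near its end moves it. Flat, its steel cam lobe lifts the packer 4 mm: that fills the gap over a thin packer, or jacks up a corner that was firm.
- shim_rear_left (a joint): Angle of the rear left shim's tab, rad: 0 standing up (starts at 0 to 0.06), 0.75 flat at its stop. A friction hinge, stays where it is left; 3 to 5 N down on the tab near its end moves it. Flat, its steel cam lobe lifts the packer 4 mm: that fills the gap over a thin packer, or jacks up a corner that was firm.
- shim_rear_right (a joint): Angle of the rear right shim's tab, rad: 0 standing up (starts at 0 to 0.06), 0.75 flat at its stop. A friction hinge, stays where it is left; 3 to 5 N down on the tab near its end moves it. Flat, its steel cam lobe lifts the packer 4 mm: that fills the gap over a thin packer, or jacks up a corner that was firm.
- multimeter: Bystander: orange and black hand multimeter, 158x76x49 mm, to the left of the fixture.
- mug: Bystander: green and white mug, 78 mm wide, 101 mm tall, far left corner.
- solder_reel: Bystander: solder reel, 56 mm wide, 37 mm tall, behind the fixture.
- tape_roll: Bystander: roll of black tape, 57 mm wide, 19 mm tall, lying behind the fixture.
- torque_wrench: Bystander: orange-handled torque wrench, 22x160x17 mm, lying along the right edge of the bench.
- tweezers: Bystander: steel tweezers, 14x128x9 mm, lying along the right edge of the bench.

How it is judged (in metres and radians):
On the way, in this order (a step that is already met when the one before it is completed fails the run):
1. with all four tabs still up, the fingertips press the rocking corner, and the plate tips there (angle between jig_plate's own z axis and vertical above 0.025 rad and contact force between the fingers and jig_plate above 2 N and value of joint each of shim_front_left, shim_front_right, shim_rear_left, shim_rear_right below 0.2 rad), for 0.1 s.
2. the shim tab of the rocking corner is pressed flat, the other three stay up and the plate is level (((value of joint shim_front_left above 0.66 rad and value of joint each of shim_front_right, shim_rear_left, shim_rear_right below 0.2 rad) or (value of joint shim_front_right above 0.66 rad and value of joint each of shim_front_left, shim_rear_left, shim_rear_right below 0.2 rad) or (value of joint shim_rear_left above 0.66 rad and value of joint each of shim_front_left, shim_front_right, shim_rear_right below 0.2 rad) or (value of joint shim_rear_right above 0.66 rad and value of joint each of shim_front_left, shim_front_right, shim_rear_left below 0.2 rad)) and angle between jig_plate's own z axis and vertical below 0.012 rad), for 0.2 s.
3. the fingertips press the shimmed corner again with more than 6 N, and the plate stays level (((value of joint shim_front_left above 0.66 rad and horizontal distance between the grasp point and corner_front_left below 0.04 m) or (value of joint shim_front_right above 0.66 rad and horizontal distance between the grasp point and corner_front_right below 0.04 m) or (value of joint shim_rear_left above 0.66 rad and horizontal distance between the grasp point and corner_rear_left below 0.04 m) or (value of joint shim_rear_right above 0.66 rad and horizontal distance between the grasp point and corner_rear_right below 0.04 m)) and contact force between the fingers and jig_plate above 6 N and angle between jig_plate's own z axis and vertical below 0.012 rad), for 0.2 s.
At the end, for the whole second after the job is handed in: Exactly one shim tab, that of the rocking corner, is flat (joint over 0.66 rad), the other three are up (under 0.2 rad); the plate lies level within 0.012 rad, at rest, within 12 mm of where it was (all of step 2 and distance of jig_plate from where it was at the start of the episode below 0.012 m and linear speed of jig_plate below 0.01 m/s); the robot touches nothing.
It fails at once if the tab of a firm corner is pressed and jacks that corner up by 2 mm ((value of joint shim_front_left above 0.25 rad and height (world z) of corner_front_left above 0.0565 m) or (value of joint shim_front_right above 0.25 rad and height (world z) of corner_front_right above 0.0565 m) or (value of joint shim_rear_left above 0.25 rad and height (world z) of corner_rear_left above 0.0565 m) or (value of joint shim_rear_right above 0.25 rad and height (world z) of corner_rear_right above 0.0565 m)).
It fails at once if the plate is lifted (6 mm) or shoved (20 mm) (height (world z) of jig_plate above 0.0523 m or distance of jig_plate from where it was at the start of the episode above 0.02 m).
It fails at once if a bystander is moved by more than 20 mm (distance of any of multimeter, mug, solder_reel, tape_roll, torque_wrench, tweezers from where it was at the start of the episode above 0.02 m).
It also fails if it takes over 58 s, if anything falls off the work surface, if the arm or the gripper's body presses on something with over 40 N, if the wrist force passes 120 N, or if a joint passes its speed limit or range.

## Working session

There is one attempt and no reset: what is moved stays moved. The work goes in short steps, Python scripts to look and compute and a tool call to move; the robot and the scene stay as the last step left them, time stands still between calls to the robot, and variables do not carry over. Pictures are saved under pics/ and viewed, at most 10 in all, crops included, and the job is handed in when it is done.

Besides the shell and the picture viewer there is one more tool, called after "Call:" as name(argument=value, ...) on one line, values as JSON. apply_moves: Moves the arm, as the interface text tells. Its arguments: {"type":"object","properties":{"delta_pos":{"type":"array"},"rot":{"type":"array"},"hand":{"type":"array"},"newtons":{"type":"number"}},"required":["delta_pos","rot","hand"]}

```bash
mkdir -p pics
cat > h.py <<'E'
import numpy as np, cv2
from workcell import env, viewer, spotter
def ray(p,uv):
    K=np.array(p["camera_matrix"]);k1=p["k1"];R=np.array(p["R"]);t=np.array(p["t"])
    d=np.array([(uv[0]-K[0,2])/K[0,0],(uv[1]-K[1,2])/K[1,1]]);s=d.copy()
    for _ in range(30): s=d/(1+k1*(s@s))
    return -R.T@t, R.T@np.array([s[0],s[1],1])
def atz(p,uv,z):
    o,d=ray(p,uv); return o+d*(z-o[2])/d[2]
def save(p,n): cv2.imwrite("pics/"+n,cv2.cvtColor(p["pixels"],cv2.COLOR_RGB2BGR))
E
python3 - <<'E'
from h import *
print(env.hold_point_z, env.state())
np.set_printoptions(precision=1,suppress=True)
for v in("top","side"):
    p=viewer.grab_frame(v); save(p,v+"0.png")
    o,_=ray(p,(0,0)); print(v,o)
    for n,z in [("jig_plate",46),("foot_frame",0)]+[("corner_"+a,54) for a in("front_left","front_right","rear_left","rear_right")]+[("tab_"+a,57) for a in("front_left","front_right","rear_left","rear_right")]:
        for r in spotter.landmark_of(p,n)[:1]:
            print(n,round(r["score"],2),np.array(r["position"]),atz(p,r["position"],z))
E
```

```text
18.8 {'time_s': 0.0, 'qpos': array([-6.95570703e+01,  1.83509957e+01,  8.97065719e+01,  4.60007922e-06,
        7.20428906e+01, -1.14454436e+00]), 'qvel': array([ 0.00466271,  0.01601917,  0.10081716,  0.01871325,  0.01186943,
       -0.01090858]), 'effort': array([-1.67573235e-04, -4.12453651e+01, -2.31974888e+01,  7.27161602e-02,
        4.54621157e-02, -1.93795590e-04]), 'ee_pos': array([ 211.39252214, -534.19090496,  213.12562135]), 'ee_rot': array([-1.79899562e+02, -2.01099788e-03,  2.15874709e+01]), 'force': array([-0.26164021,  1.43246428, -0.09092107]), 'torque': array([ 0.016903  , -0.03611352, -0.01828158]), 'gripper_force': 0.0, 'gripper_width': 91.32484859797725}
top [ 332.3  132.5 1084.5]
jig_plate 0.7 [316.5 232.4] [505.5  13.8  46. ]
corner_front_left 0.65 [285.4 261.8] [446.4  97.5  54. ]
corner_front_right 0.83 [342.3 262.3] [425.8 -32.9  54. ]
corner_rear_left 0.91 [290.5 206. ] [576.3  65.4  54. ]
corner_rear_right 0.84 [343.9 206.8] [555.7 -60.3  54. ]
tab_front_left 0.57 [269.1 251.7] [474.9 131.6  57. ]
tab_front_right 0.68 [361.2 255.3] [435.1 -78.7  57. ]
tab_rear_left 0.4 [270.4 214.8] [561.4 116.   57. ]
tab_rear_right 0.62 [164.7 199.3] [635.9 359.6  57. ]
side [ 350.5 -590.2  684.1]
jig_plate 0.73 [279.4 244.9] [506.5  15.8  46. ]
corner_front_left 0.66 [242.4 221.6] [445.6  95.6  54. ]
corner_front_right 0.94 [248.6 266.1] [433.  -31.8  54. ]
corner_rear_left 0.7 [303.9 217.4] [576.6  74.9  54. ]
corner_rear_right 0.77 [318.4 266.3] [562.4 -66.6  54. ]
tab_front_left 0.58 [249.2 209.8] [466.9 126.2  57. ]
tab_front_right 0.42 [255.6 285.4] [435.5 -83.9  57. ]
tab_rear_left 0.67 [301.6 205.3] [582.3 111.4  57. ]
tab_rear_right 0.6 [311.6 276.8] [540.9 -90.6  57. ]
```

Run:
```python
import cv2,numpy as np
a=cv2.imread("pics/top0.png")[150:330,210:430];b=cv2.imread("pics/side0.png")[160:340,180:400]
cv2.imwrite("pics/c0.png",np.hstack([cv2.resize(x,(400,327),interpolation=3) for x in(a,b)]))
```

```text
(no output)
```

View pics/c0.png

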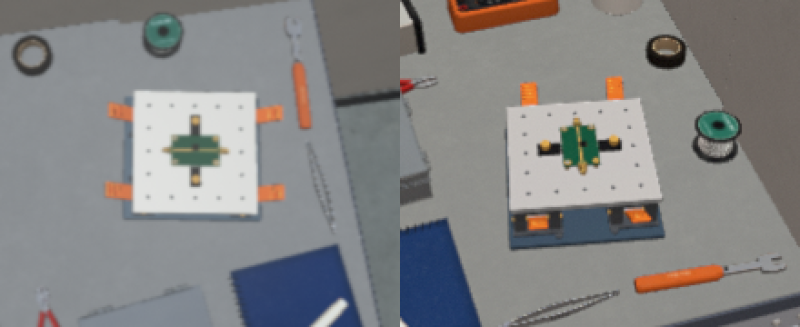

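View pics/side0.png

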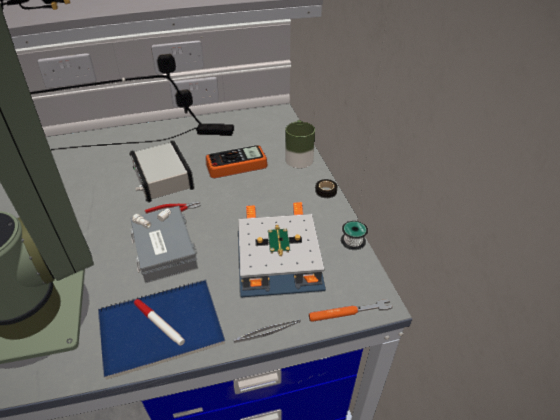

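Run:
```python
from h import *
np.set_printoptions(precision=1,suppress=True)
for v,c in(("top",(317,234)),("side",(280,245))):
    p=viewer.grab_frame(v); im=p["pixels"].astype(int)
    m=((im.min(2)>150)&(im.max(2)-im.min(2)<35)).astype(np.uint8)
    n,l,s,ce=cv2.connectedComponentsWithStats(m)
    i=min(range(1,n),key=lambda k:np.hypot(*(ce[k]-c)) if s[k,4]>500 else 1e9)
    print(v,s[i],ce[i])
    ct=max(cv2.findContours((l==i).astype(np.uint8),0,1)[0],key=cv2.contourArea)[:,0]
    W=np.array([atz(p,q+0.0,54)[:2] for q in ct],np.float32)
    r=cv2.minAreaRect(W);print(r);print(cv2.boxPoints(r))
    ot=((im[...,0]>180)&(im[...,2]<90)&(im[...,0]-im[...,1]>60)).astype(np.uint8)
    n,l,s,ce=cv2.connectedComponentsWithStats(ot)
    for k in range(1,n):
        if s[k,4]>20 and np.hypot(*(ce[k]-c))<70: print("orange",ce[k],s[k],atz(p,ce[k],50))
    for t in("solder_reel","tape_roll","torque_wrench","tweezers","multimeter","mug"):
        q=spotter.landmark_of(p,t)[:1]; 
        if q: print(t,round(q[0]["score"],2),atz(p,q[0]["position"],0))
```

```text
top [ 283  199   69   69 4050] [316.6 233.3]
((503.6193542480469, 14.034690856933594), (162.66676330566406, 162.28758239746094), 80.10985565185547)
[[409.7 -52.2]
 [569.6 -80. ]
 [597.5  80.2]
 [437.7 108.1]]
orange [375.7 201.9] [372 185   8  35 158] [ 557.3 -138.9   50. ]
orange [276.1 211.3] [271 208  11   8  74] [569.4 101.2  50. ]
orange [357.5 212.5] [352 209  12   8  82] [538.  -90.7  50. ]
orange [275.  254.7] [269 251  13   8  89] [466.9 119.   50. ]
orange [358.6 255.7] [353 252  12   8  88] [435.6 -74.   50. ]
solder_reel 0.98 [667.3  23.7   0. ]
tape_roll 0.68 [673.5 210.4  -0. ]
torque_wrench 0.75 [ 598.1 -143.4    0. ]
tweezers 0.65 [ 438.5 -152.2    0. ]
multimeter 0.8 [472.4 371.2   0. ]
mug 0.59 [652.2 375.5   0. ]
side [ 238  213   87   63 3726] [278.6 245.5]
((505.2658996582031, 17.04222869873047), (162.3302459716797, 161.2430419921875), 80.8424072265625)
[[412.8 -50.3]
 [571.9 -75.9]
 [597.8  84.3]
 [438.6 110. ]]
orange [297.6 207.9] [293 202  10  13 103] [573.8 113.1  50. ]
orange [250.4 211.1] [246 205  10  13 105] [469.9 129.2  50. ]
orange [310.8 278.3] [305 275  13   7  63] [540.5 -88.1  50. ]
orange [255.5 282.2] [251 279  10   7  63] [437.9 -70.9  50. ]
solder_reel 0.74 [678.5  24.    0. ]
tape_roll 0.86 [676.7 226.4   0. ]
torque_wrench 0.85 [ 601.8 -152.7    0. ]
tweezers 0.71 [ 440.3 -151.2    0. ]
multimeter 0.95 [479.1 373.7   0. ]
mug 0.85 [667.2 378.4   0. ]
```

Call:
apply_moves(delta_pos=[[0.2, 0.33, 0], [0.45, 0.66, 0], [0.5, 1, 0], [0.5, 1, 0], [0.5, 1, 0]], rot=[[0, 0, -0.08], [0, 0, -0.16], [0, 0, -0.24], [0, 0, -0.32], [0, 0, -0.362]], hand=[0, 0, 0, 0, 0], newtons=20)

```text
time_s: 2.22
ee_pos: [272.2, -411.4, 214.3]
ee_rot: [-179.9, 0.0, -9.6]
force: [-0.5, -0.4, 0.2]
gripper_width: 60.9
gripper_force: 0.0
```

Call:
apply_moves(delta_pos=[[0.15, 0.33, 0], [0.3, 0.66, 0], [0.45, 1, 0], [0.45, 1, 0]], rot=[[0, 0, 0], [0, 0, 0], [0, 0, 0], [0, 0, 0]], hand=[0, 0, 0, 0])

```text
time_s: 2.55
ee_pos: [326.6, -289.8, 214.1]
ee_rot: [-179.8, -0.0, -9.3]
force: [-1.2, -0.7, -0.3]
gripper_width: 34.0
gripper_force: 0.0
```

Call:
apply_moves(delta_pos=[[0.15, 0.33, 0], [0.3, 0.66, 0], [0.45, 1, 0], [0.45, 1, 0]], rot=[[0, 0, 0], [0, 0, 0], [0, 0, 0], [0, 0, 0]], hand=[0, 0, 0, 0])

```text
time_s: 2.88
ee_pos: [381.1, -170.4, 214.2]
ee_rot: [-179.9, -0.1, -9.2]
force: [0.3, 0.5, 0.1]
gripper_width: 7.3
gripper_force: 0.0
```

Call:
apply_moves(delta_pos=[[0.15, 0.33, -0.25], [0.3, 0.66, -0.5], [0.43, 1, -0.7], [0.43, 1, -0.7]], rot=[[0, 0, 0], [0, 0, 0], [0, 0, 0], [0, 0, 0]], hand=[0, 0, 0, 0])

```text
time_s: 3.22
ee_pos: [431.3, -53.2, 128.6]
ee_rot: [180.0, 0.0, -9.5]
force: [0.6, -0.4, -0.8]
gripper_width: 0.5
gripper_force: 0.0
```

Call:
apply_moves(delta_pos=[[0, 0.148, -0.25], [0, 0.148, -0.5], [0, 0.148, -0.59], [0, 0.148, -0.59], [0, 0.148, -0.59]], rot=[[0, 0, 0], [0, 0, 0], [0, 0, 0], [0, 0, 0], [0, 0, 0]], hand=[0, 0, 0, 0, 0])

```text
time_s: 3.63
ee_pos: [431.4, -37.5, 59.0]
ee_rot: [180.0, 0.0, -9.5]
force: [-0.2, -0.3, 1.1]
gripper_width: 0.4
gripper_force: 0.0
```

Call:
apply_moves(delta_pos=[[0, 0, -0.02], [0, 0, -0.04], [0, 0, -0.05], [0, 0, -0.05], [0, 0, -0.05]], rot=[[0, 0, 0], [0, 0, 0], [0, 0, 0], [0, 0, 0], [0, 0, 0]], hand=[0, 0, 0, 0, 0])

```text
time_s: 4.05
ee_pos: [432.2, -37.5, 54.6]
ee_rot: [180.0, -0.2, -9.5]
force: [-1.1, -1.0, 5.0]
gripper_width: 0.4
gripper_force: 2.8
```

Call:
apply_moves(delta_pos=[[0, 0, -0.012], [0, 0, -0.012], [0, 0, -0.012]], rot=[[0, 0, 0], [0, 0, 0], [0, 0, 0]], hand=[0, 0, 0])

```text
time_s: 4.3
ee_pos: [432.2, -37.5, 54.5]
ee_rot: [180.0, -0.2, -9.5]
force: [-4.6, -0.7, 19.6]
gripper_width: 0.6
gripper_force: 9.7
```

Call:
apply_moves(delta_pos=[[0, 0, -0.01], [0, 0, -0.01], [0, 0, -0.01]], rot=[[0, 0, 0], [0, 0, 0], [0, 0, 0]], hand=[0, 0, 0])

```text
time_s: 4.55
ee_pos: [432.2, -37.5, 54.4]
ee_rot: [180.0, -0.2, -9.5]
force: [-6.7, -0.5, 31.5]
gripper_width: 0.6
gripper_force: 15.5
```

Call:
apply_moves(delta_pos=[[0, 0, 0.25], [0.05, 0.3, 0.25], [0.1, 0.6, 0.25], [0.173, 1, 0.25], [0.173, 1, 0.25]], rot=[[0, 0, 0], [0, 0, 0], [0, 0, 0], [0, 0, 0], [0, 0, 0]], hand=[0, 0, 0, 0, 0])

```text
time_s: 4.97
ee_pos: [454.1, 87.4, 81.8]
ee_rot: [-179.8, -0.2, -9.3]
force: [0.1, -0.0, 0.1]
gripper_width: 0.3
gripper_force: 0.0
```

Call:
apply_moves(delta_pos=[[0, 0.05, -0.1], [0, 0.05, -0.18], [0, 0.05, -0.18], [0, 0.05, -0.2], [0, 0.05, -0.22], [0, 0.05, -0.22], [0, 0.05, -0.22]], rot=[[0, 0, 0], [0, 0, 0], [0, 0, 0], [0, 0, 0], [0, 0, 0], [0, 0, 0], [0, 0, 0]], hand=[0, 0, 0, 0, 0, 0, 0])

```text
time_s: 5.55
ee_pos: [452.4, 88.7, 54.6]
ee_rot: [-180.0, -0.1, -9.6]
force: [-1.3, 0.7, 1.7]
gripper_width: 0.7
gripper_force: 0.1
```

Call:
apply_moves(delta_pos=[[0, 0, -0.008], [0, 0, -0.008], [0, 0, -0.008]], rot=[[0, 0, 0], [0, 0, 0], [0, 0, 0]], hand=[0, 0, 0])

```text
time_s: 5.8
ee_pos: [452.2, 88.9, 53.5]
ee_rot: [180.0, -0.0, -9.5]
force: [0.2, -0.1, 2.1]
gripper_width: 0.1
gripper_force: 1.3
```

Call:
apply_moves(delta_pos=[[0, 0, -0.01], [0, 0, -0.01], [0, 0, -0.01]], rot=[[0, 0, 0], [0, 0, 0], [0, 0, 0]], hand=[0, 0, 0])

```text
time_s: 6.05
ee_pos: [452.1, 89.1, 52.1]
ee_rot: [180.0, -0.0, -9.5]
force: [-0.1, -0.8, 3.6]
gripper_width: 0.4
gripper_force: 1.5
```

Call:
apply_moves(delta_pos=[[0, 0, -0.01], [0, 0, -0.01], [0, 0, -0.01]], rot=[[0, 0, 0], [0, 0, 0], [0, 0, 0]], hand=[0, 0, 0])

```text
time_s: 6.3
ee_pos: [452.1, 89.1, 51.5]
ee_rot: [-180.0, -0.0, -9.5]
force: [-2.0, -1.5, 9.4]
gripper_width: 0.1
gripper_force: 4.9
```

Call:
apply_moves(delta_pos=[[0, 0, -0.004], [0, 0, -0.004], [0, 0, -0.004], [0, 0, -0.004]], rot=[[0, 0, 0], [0, 0, 0], [0, 0, 0], [0, 0, 0]], hand=[0, 0, 0, 0])

```text
time_s: 6.63
ee_pos: [452.1, 89.2, 51.4]
ee_rot: [-180.0, -0.0, -9.5]
force: [-2.6, -0.3, 14.1]
gripper_width: 0.7
gripper_force: 6.7
```

Run:
```python
from h import *
p=viewer.grab_frame("side"); save(p,"s1.png")
a=cv2.imread("pics/side0.png")[180:310,200:360];b=cv2.imread("pics/s1.png")[180:310,200:360]
cv2.imwrite("pics/c1.png",np.hstack([cv2.resize(x,(400,325),interpolation=3) for x in(a,b)]))
```

```text
(no output)
```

View pics/c1.png

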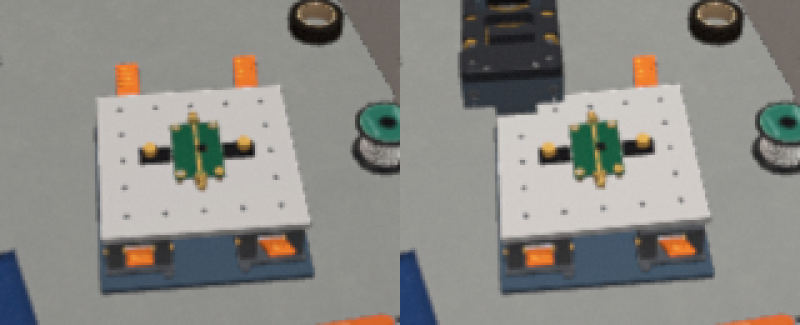

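Call:
apply_moves(delta_pos=[[0, 0, 0.29], [0.08, 0.16, 0.29], [0.156, 0.33, 0.29], [0.156, 0.33, 0.29], [0.156, 0.33, 0.18], [0.156, 0.33, 0.18]], rot=[[0, 0, 0], [0, 0, 0], [0, 0, 0], [0, 0, 0], [0, 0, 0], [0, 0, 0]], hand=[0, 0, 0, 0, 0, 0])

```text
time_s: 7.18
ee_pos: [468.7, 128.3, 69.9]
ee_rot: [179.9, 0.3, -9.5]
force: [-0.8, -0.8, -0.9]
gripper_width: 0.6
gripper_force: 0.0
```

Run:
```python
from h import *
s=env.state();print(s["ee_pos"],s["force"])
o=[]
for v,x,y in(("top",230,200),("side",200,180)):
    p=viewer.grab_frame(v); save(p,v+"2.png")
    o.append(cv2.resize(cv2.imread(f"pics/{v}2.png")[y:y+110,x:x+130],(400,338),interpolation=3))
cv2.imwrite("pics/c2.png",np.hstack(o))
```

```text
[468.66376707 128.32362886  69.90563786] [-0.76141978 -0.84381326 -0.89280991]
```

View pics/c2.png

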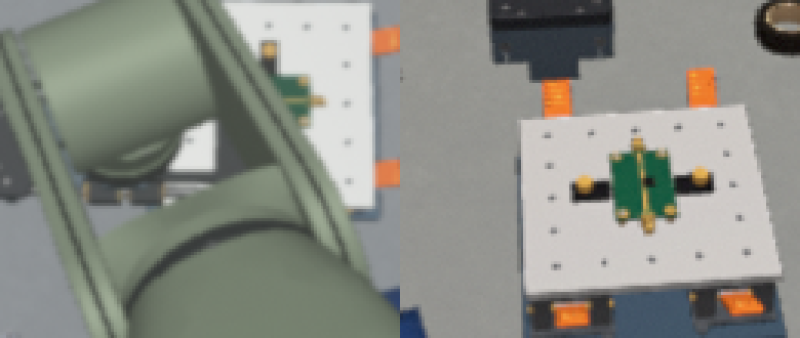

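Call:
apply_moves(delta_pos=[[0, 0, -0.05], [0, 0, -0.1], [0.002, 0.015, -0.15], [0.004, 0.03, -0.2], [0.006, 0.045, -0.25], [0.008, 0.055, -0.29], [0.01, 0.065, -0.33], [0.01, 0.07, -0.36], [0.01, 0.075, -0.38], [0.01, 0.075, -0.38]], rot=[[0, 0, 0], [0, 0, 0], [0, 0, 0], [0, 0, 0], [0, 0, 0], [0, 0, 0], [0, 0, 0], [0, 0, 0], [0, 0, 0], [0, 0, 0]], hand=[0, 0, 0, 0, 0, 0, 0, 0, 0, 0])

```text
time_s: 8.12
ee_pos: [471.6, 137.6, 25.7]
ee_rot: [180.0, 0.0, -9.5]
force: [0.3, -0.2, 0.5]
gripper_width: 0.5
gripper_force: 0.0
```

Call:
apply_moves(delta_pos=[[0, 0, -0.015], [0, 0, -0.03], [0, 0, -0.03], [0, 0, -0.03]], rot=[[0, 0, 0], [0, 0, 0], [0, 0, 0], [0, 0, 0]], hand=[0, 0, 0, 0])

```text
time_s: 8.45
ee_pos: [471.5, 137.5, 22.5]
ee_rot: [180.0, 0.0, -9.5]
force: [0.2, -0.2, 0.2]
gripper_width: 0.6
gripper_force: 0.3
```

Call:
apply_moves(delta_pos=[[0, 0, -0.012], [0, 0, -0.012], [0, 0, -0.012]], rot=[[0, 0, 0], [0, 0, 0], [0, 0, 0]], hand=[0, 0, 0])

```text
time_s: 8.7
ee_pos: [471.5, 137.5, 21.6]
ee_rot: [180.0, 0.0, -9.5]
force: [-1.2, -0.2, 6.3]
gripper_width: 0.9
gripper_force: 3.2
```

Call:
apply_moves(delta_pos=[[0, 0, -0.006], [0, 0, -0.006], [0, 0, -0.006]], rot=[[0, 0, 0], [0, 0, 0], [0, 0, 0]], hand=[0, 0, 0])

```text
time_s: 8.95
ee_pos: [471.6, 137.5, 21.5]
ee_rot: [180.0, 0.0, -9.5]
force: [-2.0, 0.6, 10.4]
gripper_width: 0.3
gripper_force: 5.5
```

Call:
apply_moves(delta_pos=[[0, 0, 0.15], [0, 0, 0.4], [0, 0, 0.6], [0, 0, 0.8], [0, 0, 0.8]], rot=[[0, 0, 0], [0, 0, 0], [0, 0, 0], [0, 0, 0], [0, 0, 0]], hand=[0, 0, 0, 0, 0])

```text
time_s: 9.37
ee_pos: [474.4, 138.1, 120.5]
ee_rot: [-179.8, -0.4, -9.5]
force: [0.9, 0.8, -0.3]
gripper_width: 0.6
gripper_force: 0.0
```

Run:
```python
from h import *
p=viewer.grab_frame("side"); save(p,"s3.png")
a=cv2.imread("pics/side0.png")[170:310,200:360];b=cv2.imread("pics/s3.png")[170:310,200:360]
cv2.imwrite("pics/c3.png",np.hstack([cv2.resize(x,(400,350),interpolation=3) for x in(a,b)]))
```

```text
(no output)
```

View pics/c3.png

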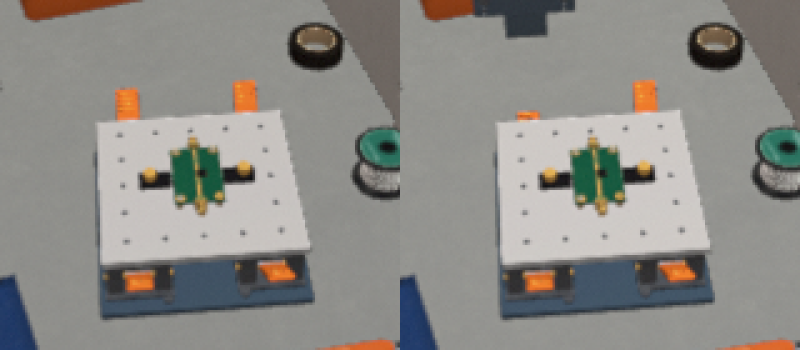

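Call:
apply_moves(delta_pos=[[-0.08, -0.2, 0], [-0.166, -0.405, 0], [-0.166, -0.405, 0], [-0.166, -0.405, -0.25], [-0.166, -0.405, -0.45], [-0.166, -0.405, -0.48], [-0.166, -0.405, -0.48]], rot=[[0, 0, 0], [0, 0, 0], [0, 0, 0], [0, 0, 0], [0, 0, 0], [0, 0, 0], [0, 0, 0]], hand=[0, 0, 0, 0, 0, 0, 0])

```text
time_s: 10.0
ee_pos: [450.1, 88.9, 57.0]
ee_rot: [179.9, 0.3, -9.5]
force: [-0.1, 0.3, 0.2]
gripper_width: 0.6
gripper_force: 0.0
```

Call:
apply_moves(delta_pos=[[0, 0, -0.015], [0, 0, -0.03], [0, 0, -0.04], [0, 0, -0.045], [0, 0, -0.045]], rot=[[0, 0, 0], [0, 0, 0], [0, 0, 0], [0, 0, 0], [0, 0, 0]], hand=[0, 0, 0, 0, 0])

```text
time_s: 10.42
ee_pos: [452.7, 89.3, 54.6]
ee_rot: [-180.0, -0.1, -9.5]
force: [-0.6, -0.2, 4.2]
gripper_width: 0.6
gripper_force: 1.8
```

Call:
apply_moves(delta_pos=[[0, 0, -0.006], [0, 0, -0.006], [0, 0, -0.006]], rot=[[0, 0, 0], [0, 0, 0], [0, 0, 0]], hand=[0, 0, 0])

```text
time_s: 10.67
ee_pos: [452.7, 89.3, 54.4]
ee_rot: [-180.0, -0.1, -9.5]
force: [-2.2, 0.3, 10.1]
gripper_width: 0.7
gripper_force: 5.0
```

Call:
apply_moves(delta_pos=[[0, 0, -0.003], [0, 0, -0.003], [0, 0, -0.003], [0, 0, -0.003], [0, 0, -0.003], [0, 0, -0.003], [0, 0, -0.003]], rot=[[0, 0, 0], [0, 0, 0], [0, 0, 0], [0, 0, 0], [0, 0, 0], [0, 0, 0], [0, 0, 0]], hand=[0, 0, 0, 0, 0, 0, 0])

```text
time_s: 11.25
ee_pos: [452.7, 89.4, 54.4]
ee_rot: [-179.9, -0.1, -9.5]
force: [-2.5, -0.3, 12.3]
gripper_width: 0.1
gripper_force: 6.3
```

Call:
apply_moves(delta_pos=[[0, 0, 0.1], [0, 0, 0.35], [0, 0, 0.7], [0, 0, 0.9], [0, 0, 0.9], [0, 0, 0.9], [0, 0, 0.9]], rot=[[0, 0, 0], [0, 0, 0], [0, 0, 0], [0, 0, 0], [0, 0, 0], [0, 0, 0], [0, 0, 0]], hand=[0, 0, 0, 0, 0, 0, 0])

```text
time_s: 11.83
ee_pos: [451.2, 89.0, 160.0]
ee_rot: [180.0, 0.1, -9.5]
force: [0.1, 0.2, -0.4]
gripper_width: 0.6
gripper_force: 0.0
```

Run:
```python
from h import *
p=viewer.grab_frame("side"); save(p,"s4.png")
cv2.imwrite("pics/c4.png",cv2.resize(p["pixels"][170:310,200:360,::-1],(640,560),interpolation=3))
```

```text
(no output)
```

View pics/c4.png

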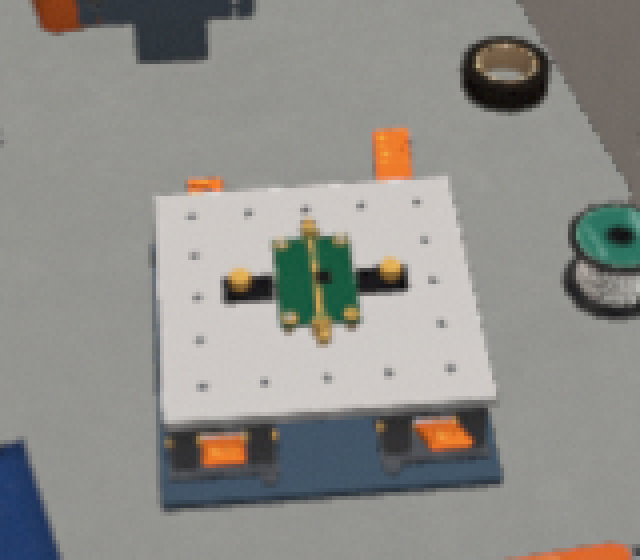

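The front left tab lies flat at (205,185). The other three tabs still stand, at (392,153), (222,452) and (443,437). The plate is level and in place, and the arm is clear.

```bash
python3 -c "
from workcell import env
print(env.job_done())"
```

```text
the job is handed in; nothing more can be done
None
```

The front left corner was the one that rocked: it sank about 3 mm when pressed. I pressed its tab flat, it then held firm under about 12 N for half a second, and I handed the job in with the other three tabs standing; no verdict came back, and I did not press the two rear corners.

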